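# Free a small hive frame from its slide-jaw jig and hold it up tilted for inspection

## Robot

A 6-joint arm with a two-finger parallel gripper is mounted at the origin on the work surface. World frame = base frame: x ahead of the robot, y to its left, z up, the work surface at z = 0. Lengths are in m, angles in degrees, forces in N, time in s.
With the tool pointing down it reaches from about 0.4 to 0.825 m from the base axis. Payload 7 kg.
Tool frame: the origin (TCP) lies midway between the tips of the shut fingers; the grasp point (between the pads) lies r.hold_point_z behind it (r.hold_point_z is the distance from the TCP to the grasp point, in m); z points along the fingers, x is the direction in which the jaws open and shut, and the axes are right-handed (so a half turn about z gives the same grasp; the last joint's range is limited). The gripper opens to 88 mm and grips with 3 to 60 N. Pads are 19 mm wide; open, the fingers measure 130 mm over their backs; the gripper's body (78 mm by 193 mm) begins 47 mm behind the grasp point.
Start: joints at [-56.316, 20.546, 0.682, 0, -70.136, -16.507], TCP at [0.199, -0.645, 0.227] pointing down, gripper open.
Joint ranges: [-176.03, 176.03], [-82.01, 121.73], [-58.28, 71.71], [-173.87, 95.51], [-174.79, -0.11], [-173.66, 173.66]. Speed limits (degrees/s): [136.94, 136.94, 172.46, 180, 180, 180].

## Interface

Orientations are given as [roll, pitch, yaw] about the fixed x, y, z axes, in that order (R = Rz(yaw) Ry(pitch) Rx(roll)).
In Python, from plant import get_state, viewer, close_job, r gives the robot as it stands.
- The arm moves only by the tool apply_moves, never from a script. Its argument "plan" is a list of rows, each a list of 3 entries, a list of its own where there are three numbers: the closure in counts, from 0 (fully open) to 255 (shut), then the shift along the tool's x, y, z in units of 50 mm (1.0 is 50 mm), then the turn about the tool's z in units of 6 degrees (1.0 is 6 degrees). A call has 1 to 12 rows; each row shifts and turns the commanded pose from where the row before left it, along the tool's axes as they then stand; what a row does not reach is not made up. A row lasts 1/8 s, in which the tool goes at most 62.5 mm and 10.7 degrees, less where a joint would pass 70% of its speed; a pose out of reach is approached as far as the arm can. A call is refused whole if a number of a shift passes 1 or a number of a turn 1, either way. A call with a gripper value outside its range is refused whole. The fingers move at their own pace and stop on an object; "squeeze" is the grip in N (left out, the last holds). Time passes only in rows, so rows that do not move let the fingers close. It gives the time, the measured TCP pose, the force and the opening at its end, in the units of the state.
- get_state(): the state, without advancing time (a new reading comes with each control period).
- viewer.capture(name): name is "scene" or "side" or "wrist"; returns a dict with "frame" (400x640x3 uint8, blue, green, red), "K" (3x3 intrinsics, pixels), "R" (3x3) and "t" (3): a world point X has camera coordinates R X + t; the wrist camera has in their place "mount" (4x4, takes a point from camera to tool coordinates, whose origin is the TCP and whose axes are the tool frame's). Camera axes: x right, y down, z forward; pixel columns grow to the right and rows downward; lengths in m; the calibration is good to about 2 mm. A picture is of the moment at which its call begins: read the wrist's pose just before it. There is no depth.
- close_job(): hands the job in, once; it reports no verdict.
The state is a dict: "time_s": time; "joints": joint angles; "qd": joint speeds; "joint_torque": joint torques, N m; "tcp_pos": TCP position; "eef_rot": TCP orientation; "contact_force": force on the tool from outside, world axes, zero at the start; "moment": the same for the moment, N m; "gripper_width": finger opening in m.
Only numpy, scipy, OpenCV 4.12 (cv2) and the standard library are available. Lean on these libraries where they do the work, as an engineer would, in place of code of your own. Each camera call takes 0.05 s, during which the arm holds its last target.

## Task

On the packing bench of a beekeeping supplier, a small wooden hive frame is captured in an assembly jig: slide the jig's jaw fully open, then draw the frame up out of the jig. Turn it so that the broad face that looked away from the robot now looks obliquely upward, leaning the frame back about 45 degrees with its top bar level and still the upper edge, and finish while holding it still like that, every part of it at least 15 cm above the bench. Leave the jaw open and do not disturb the two jars or the hive tool.

Things in the scene. Friction and masses are not known exactly. Their poses are not given: they have to be found in the camera images.
- jig: Jig fixed to the bench: base plate 110 (x) x 300 (y) x 18 mm, y -100 to +200. Origin at bench level under the frame's middle; +x away from the robot (yaw within 0.35 rad), +y the way the slide jaw opens. Fixed wooden jaw at y -82 to -62 mm, 98 mm high; its cheeks (y -62 to -44, 73 mm high) guide the frame's edge with 2 mm clearance per face, open upward. Slide jaw mirrored at +y.
- jaw (a joint): Slide jaw, m: 0 shut, 0.060 fully open at its stop; starts at 0 to 0.006. Slides along the jig's +y with about 3 N friction, no spring, stays where left. When shut, its steel lip (underside 122, top 130 mm above the bench) reaches up to 13 mm over the frame's lug and blocks lifting; cheeks and lip clear the frame from 0.025 on.
- jaw_grip (a point): Point to pinch on the slide jaw's black upright tab: 20 mm thick (jig x), 42 mm long (jig y), top 160 mm above the bench, this point 13 mm below the top; x faces free down to 39 mm above the bench. Moves with the jaw; jaw shut, it is 114 mm from the jig origin along +y. A 40 mm wide (x), 130 mm high steel post adjoins the tab's frame-side end.
- frame: Small pine hive frame with a 4 mm honey-coloured comb sheet, about 130 g, upright in the jig, underside 18 mm above the bench. Origin: centre of its underside. x: normal to the broad faces, +x away from the robot at the start (the face to turn up); y along the top bar; z to the top bar. 100 mm high, 24 thick; top bar 150 long x 14 high; side bars at y +-52 to +-60, so its ends are 15 mm lugs.
- frame_bar (a point): Centre of the frame's top bar, 93 mm above the frame's underside (111 mm above the bench at the start): pinch here across the 24 mm thickness. Below the bar only the 4 mm sheet lies between the side bars.
- jar: Bystander: amber jar with white lid, 66 mm diameter, 100 mm high, loose on the bench beyond the jig; origin at the centre of its underside. Leave alone.
- small_jar: Bystander: small amber jar with brass lid, 54 mm diameter, 65 mm high, loose on the bench beside the jig's fixed-jaw end; origin at the centre of its underside. Leave alone.
- hive_tool: Bystander: flat steel hive tool, 178 mm long (along its y), 40 mm wide, 7 mm high, loose on the bench on the robot's side of the jig; origin at its underside near the middle. Leave alone.
Mind the look-alikes: they are no part of the job. Of the things like the frame, leave any that is green, orange or turquoise; of the rest the smaller one is meant.

How it is judged:
By the outcome, as a careful person would: the job done as asked, in the order asked, and still so for the second after the job is handed in, while the arm keeps its last pose, push and grip.
It also fails if it takes over 50 s, if anything falls off the work surface, if the arm or the gripper's body presses on something with over 40 N, if the wrist force passes 120 N, or if a joint passes its speed limit or range.

## Working session

There is one attempt and no reset: what is moved stays moved. The work goes in short steps, Python scripts to look and compute and a tool call to move; the robot and the scene stay as the last step left them, time stands still between calls to the robot, and variables do not carry over. Pictures are saved under pics/ and viewed, and the job is handed in when it is done.

Besides the shell and the picture viewer there is one more tool, called after "Request:" as name(argument=value, ...), one argument or row to a line, values as JSON. apply_moves: Moves the arm, as the interface text tells. Its arguments: {"type":"object","properties":{"plan":{"type":"array","items":{"type":"array"}},"squeeze":{"type":"number"}},"required":["plan"]}

```bash
ls; mkdir -p pics
python3 - <<'E'
from plant import get_state, viewer, r
import cv2
print(get_state()); print(r.hold_point_z)
for n in ("scene","side","wrist"):
    c=viewer.capture(n); cv2.imwrite(f"pics/{n}0.png",c["frame"]); print(n,{k:v for k,v in c.items() if k!="frame"})
E
```

```text
pics
{'time_s': 0.0, 'joints': array([-5.63170248e+01,  2.05927505e+01,  6.34209429e-01, -2.00505503e-02,
       -7.01354393e+01, -1.65072031e+01]), 'qd': array([-0.09820032,  0.04625786, -0.04266138, -0.01373688,  0.00220916,
       -0.05913618]), 'joint_torque': array([-5.91532680e-04, -5.82718420e+01,  2.93066293e+01,  6.99752122e+00,
        6.91661640e-03, -1.28777151e-04]), 'tcp_pos': array([ 0.19916658, -0.64444222,  0.22561137]), 'eef_rot': array([-1.79991366e+02, -9.54628053e-02,  1.07168936e+02]), 'contact_force': array([-0.16711538,  0.39898307, -0.51310006]), 'moment': array([ 0.01754353, -0.00025099,  0.03431065]), 'gripper_width': 0.08803000049515618}
0.0188
scene {'K': array([[401.64050793,   0.        , 324.20516567],
       [  0.        , 401.64050793, 197.99080836],
       [  0.        ,   0.        ,   1.        ]]), 'R': array([[-0.78944197,  0.61376104,  0.00887484],
       [ 0.51112224,  0.66529298, -0.54418683],
       [-0.33990504, -0.42506779, -0.83891712]]), 't': array([ 0.40578373, -0.22883259,  1.12893286])}
side {'K': array([[406.25477194,   0.        , 317.56916571],
       [  0.        , 406.25477194, 193.79057899],
       [  0.        ,   0.        ,   1.        ]]), 'R': array([[-0.98433996, -0.17548173,  0.01676323],
       [-0.13875269,  0.71262052, -0.68769157],
       [ 0.10873149, -0.67924823, -0.72580941]]), 't': array([0.53171052, 0.09457443, 0.87864385])}
wrist {'K': array([[284.37919143,   0.        , 320.17584427],
       [  0.        , 284.37919143, 200.16184026],
       [  0.        ,   0.        ,   1.        ]]), 'mount': array([[ 9.99999951e-01, -2.02102459e-04,  2.39547656e-04,
         2.70088615e-04],
       [ 1.25269996e-04,  9.58349035e-01,  2.85599566e-01,
        -7.69916442e-02],
       [-2.87290640e-04, -2.85599522e-01,  9.58349013e-01,
        -1.57255646e-01],
       [ 0.00000000e+00,  0.00000000e+00,  0.00000000e+00,
         1.00000000e+00]])}
```

View pics/scene0.png

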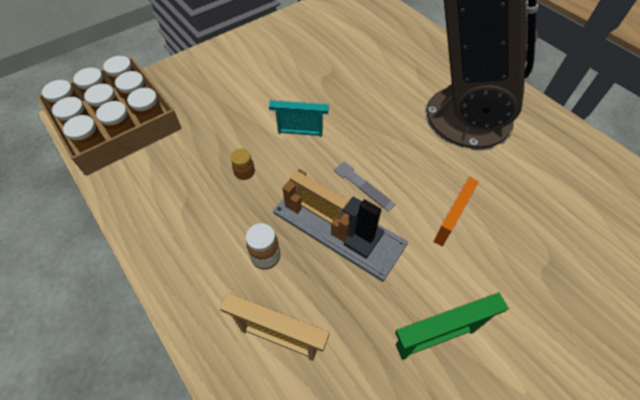

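View pics/side0.png

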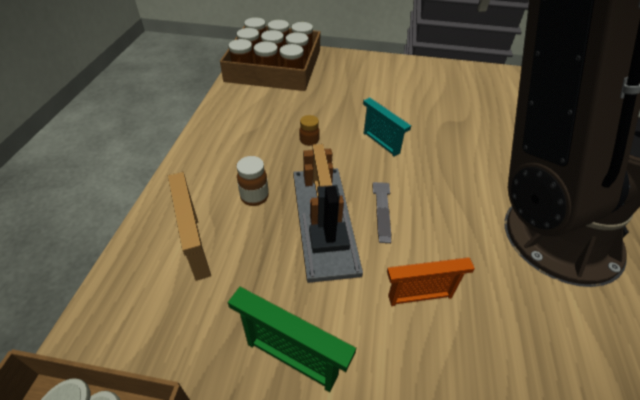

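View pics/wrist0.png

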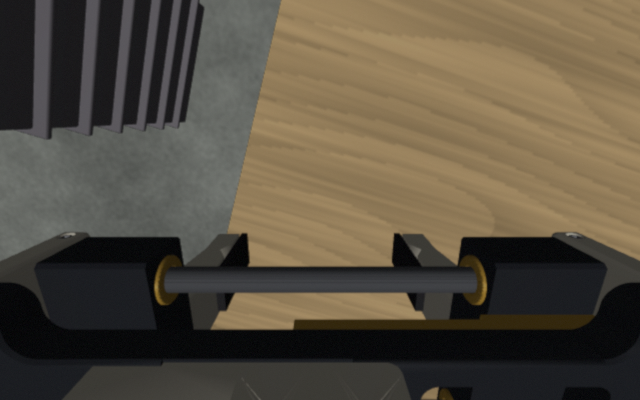

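Frame-like things in the scene picture:
- Natural wood in the jig at (318,198).
- Larger natural wood at (275,325).
- Teal at (299,118), orange at (457,210) and green at (452,325).

The one in the jig fits: it isn't a coloured one, it's the smaller of the two wooden ones, and it's captured. I'll confirm with enlarged crops.

Run:
```python
import cv2
a=cv2.imread("pics/scene0.png")[160:285,265:415]; cv2.imwrite("pics/sc_crop.png",cv2.resize(a,None,fx=4.8,fy=4.8,interpolation=cv2.INTER_CUBIC))
a=cv2.imread("pics/side0.png")[140:285,280:370]; cv2.imwrite("pics/sd_crop.png",cv2.resize(a,None,fx=4,fy=4,interpolation=cv2.INTER_CUBIC))
```

```text
(no output)
```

View pics/sc_crop.png

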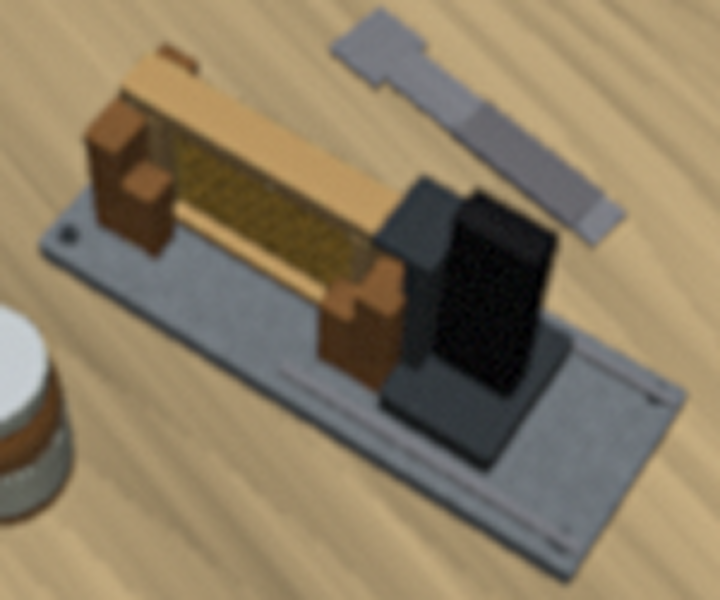

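View pics/sd_crop.png

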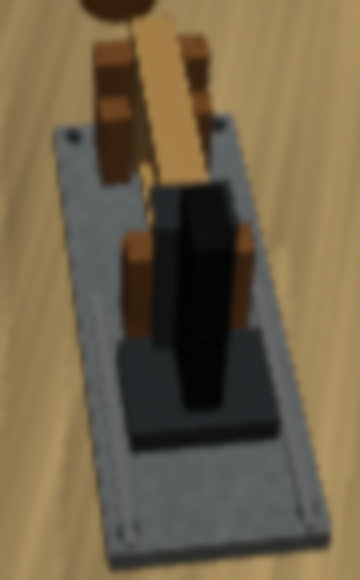

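```bash
cat > h.py <<'E'
import numpy as np, cv2
from scipy.spatial.transform import Rotation as Ro
def cast(c,uv,z):
    d=np.linalg.inv(c["K"])@np.array([*uv,1.]); d=c["R"].T@d; o=-c["R"].T@c["t"]
    return o+d*(z-o[2])/d[2]
def proj(c,X):
    p=c["K"]@(c["R"]@np.asarray(X,float)+c["t"]); return p[:2]/p[2]
E
python3 - <<'E'
from h import *
from plant import viewer,get_state
S=viewer.capture("scene"); D=viewer.capture("side")
s=lambda u,v:(265+(u+.5)/4.8-.5,160+(v+.5)/4.8-.5); d=lambda u,v:(280+(u+.5)/4-.5,140+(v+.5)/4-.5)
print("plate")
for p in [(40,245),(688,393),(568,570)]: print("S",cast(S,s(*p),.018).round(4))
for p in [(53,128),(234,117),(331,535),(108,560)]: print("D",cast(D,d(*p),.018).round(4))
print("tab top")
for p in [(475,190),(557,236),(545,265),(455,208)]: print("S",cast(S,s(*p),.16).round(4))
for p in [(180,188),(222,185),(235,240),(187,248)]: print("D",cast(D,d(*p),.16).round(4))
print("bar top")
for p in [(122,92),(160,57),(405,190),(375,238)]: print("S",cast(S,s(*p),.118).round(4))
for p in [(131,22),(168,17),(210,182),(162,186)]: print("D",cast(D,d(*p),.118).round(4))
print("jars/tool")
print(cast(S,(261,234),.1),cast(S,(241,157),.065),cast(D,(251,164),.1),cast(D,(310,121),.065))
for p in [(336,170),(391,206)]: print(cast(S,p,.005))
E
```

```text
plate
S [ 0.6126 -0.0677  0.018 ]
S [0.4195 0.1819 0.018 ]
S [0.5223 0.212  0.018 ]
D [ 0.6137 -0.0709  0.018 ]
D [ 0.5077 -0.1017  0.018 ]
D [0.4197 0.1827 0.018 ]
D [0.5231 0.2164 0.018 ]
tab top
S [0.4948 0.0982 0.16  ]
S [0.4831 0.1349 0.16  ]
S [0.496 0.142 0.16 ]
S [0.5069 0.0999 0.16  ]
D [0.5114 0.1027 0.16  ]
D [0.4927 0.0971 0.16  ]
D [0.4819 0.1302 0.16  ]
D [0.5022 0.139  0.16  ]
bar top
S [ 0.565  -0.0556  0.118 ]
S [ 0.5401 -0.061   0.118 ]
S [0.498  0.0616 0.118 ]
S [0.5237 0.0725 0.118 ]
D [ 0.5644 -0.0593  0.118 ]
D [ 0.5451 -0.0676  0.118 ]
D [0.5029 0.0548 0.118 ]
D [0.5259 0.0622 0.118 ]
jars/tool
[0.68369075 0.00946854 0.1       ] [ 0.60160723 -0.21236499  0.065     ] [0.68634861 0.00731216 0.1       ] [ 0.59944129 -0.21552351  0.065     ]
[ 0.41574208 -0.07783542  0.005     ]
[0.37869561 0.08586849 0.005     ]
```

Both measurements agree:
- **Jig:** origin ≈ (0.531, 0.009), yaw ≈ 17.4°, plate 0.297 × 0.110 m.
- **Tab:** it measures y = 0.1145, so the jaw is about shut.

The moves only turn about the tool's z, so the 45° lean has to come from how the arm behaves at the edge of its reach. I'll try that in free space first, well away from everything.

Request:
apply_moves(
  plan=[
    [0, [0, 0, -1], 0],
    [0, [0, 0, -1], 0],
    [0, [0, 0, -1], 0],
    [0, [-1, 0, 0], 0],
    [0, [-1, 0, 0], 0],
    [0, [-1, 0, 0], 0],
    [0, [-1, 0, 0], 0],
    [0, [-1, 0, 0], 0],
    [0, [-1, 0, 0], 0],
  ],
)

```text
time_s: 1.38
tcp_pos: [0.2776, -0.8979, 0.3449]
eef_rot: [-179.7, 1.2, 107.2]
contact_force: [0.4, -0.3, -2.4]
gripper_width: 0.0877
```

```bash
python3 -c "
from plant import get_state
print(get_state())"
```

```text
{'time_s': 1.375, 'joints': array([ -60.80964707,   52.19674348,   71.51906596,    0.60421827,
       -108.23978969,  -11.81610081]), 'qd': array([-0.1913394 ,  8.68975103,  7.21975512,  4.95607516, 22.08423805,
        1.95268863]), 'joint_torque': array([-1.46834772e+00, -1.03323984e+02,  3.28671527e+01,  8.20356041e+00,
       -1.57091953e+00, -2.93723715e-02]), 'tcp_pos': array([ 0.27761057, -0.8979279 ,  0.34490282]), 'eef_rot': array([-179.6636867 ,    1.17728969,  107.18316747]), 'contact_force': array([ 0.41010437, -0.34147839, -2.40534355]), 'moment': array([ 0.09385358, -0.10525789,  0.01756724]), 'gripper_width': 0.08774029188360948}
```

Request:
apply_moves(
  plan=[
    [0, [-1, 0, 0], 0],
    [0, [-1, 0, 0], 0],
    [0, [-1, 0, 0], 0],
    [0, [-1, 0, 0], 0],
  ],
)

```text
time_s: 1.88
tcp_pos: [0.3009, -0.9736, 0.3078]
eef_rot: [-179.0, 9.5, 107.3]
contact_force: [0.6, 1.1, 0.1]
gripper_width: 0.0878
```

```bash
python3 -c "
from plant import get_state
s=get_state();print(s['joints'].round(2),s['qd'].round(1),s['tcp_pos'],s['eef_rot'])"
```

```text
[-60.87  55.34  71.64   2.99 -97.15 -11.33] [ 0.   6.2  0.1  4.6 21.4  0.2] [ 0.30085156 -0.97364171  0.3078248 ] [-178.96431607    9.54311369  107.27077143]
```

It does tilt outward past the reach limit, in the needed sense. I'll see whether it carries on to 45° and keeps height.

Request:
apply_moves(
  plan=[
    [0, [-1, 0, -1], 0],
    [0, [-1, 0, -1], 0],
    [0, [-1, 0, -1], 0],
    [0, [-1, 0, -1], 0],
    [0, [-1, 0, -1], 0],
    [0, [-1, 0, -1], 0],
  ],
)

```text
time_s: 2.62
tcp_pos: [0.3027, -0.9555, 0.5067]
eef_rot: [-177.4, 23.5, 107.7]
contact_force: [0.3, 0.1, -0.6]
gripper_width: 0.0877
```

```bash
python3 -c "
from plant import get_state
s=get_state();print(s['joints'].round(2),s['qd'].round(1),s['tcp_pos'],s['eef_rot'])"
```

```text
[-58.42  45.23  71.69   8.   -94.08 -12.24] [  4.1 -13.1  -0.2   7.2   3.5  -1.5] [ 0.30272304 -0.95545305  0.50671475] [-177.44184363   23.52238483  107.71497545]
```

The tilt is reachable and controllable: 23.5° at 0.5 m height. It also stays put, so I have to undo it at the inner reach limit. I'll bring the tool back in.

Request:
apply_moves(
  plan=[
    [0, [1, 0, -0.2], 0],
    [0, [1, 0, -0.2], 0],
    [0, [1, 0, -0.2], 0],
    [0, [1, 0, -0.2], 0],
    [0, [1, 0, -0.2], 0],
    [0, [1, 0, -0.2], 0],
    [0, [1, 0, -0.2], 0],
    [0, [1, 0, -0.2], 0],
    [0, [1, 0, -0.2], 0],
    [0, [1, 0, -0.2], 0],
    [0, [1, 0, -0.2], 0],
  ],
)

```text
time_s: 4.0
tcp_pos: [0.1474, -0.4521, 0.3946]
eef_rot: [-177.5, 23.5, 107.6]
contact_force: [1.2, 0.1, 1.5]
gripper_width: 0.0874
```

```bash
cat > st.py <<'E'
from plant import get_state
import numpy as np
s=get_state();np.set_printoptions(suppress=True)
print(s['time_s'],s['joints'].round(2),s['qd'].round(1),s['tcp_pos'].round(4),s['eef_rot'].round(2),'F',s['contact_force'].round(1),s['gripper_width'].round(4))
E
python3 st.py
```

```text
Traceback (most recent call last):
  File "st.py", line 4, in <module>
    print(s['time_s'],s['joints'].round(2),s['qd'].round(1),s['tcp_pos'].round(4),s['eef_rot'].round(2),'F',s['contact_force'].round(1),s['gripper_width'].round(4))
                                                                                                                                        ^^^^^^^^^^^^^^^^^^^^^^^^
AttributeError: 'float' object has no attribute 'round'
```

```bash
sed -i "s/,s\['gripper_width'\].round(4)/,s['gripper_width']/" st.py; python3 st.py
```

```text
4.0 [-34.79 -19.08 -29.64  18.1  -63.17 -43.99] [ 42.  -46.8 -44.5  12.8 -13.5 -43.8] [ 0.1474 -0.4521  0.3946] [-177.48   23.46  107.64] F [1.2 0.1 1.5] 0.08741301966025106
```

Request:
apply_moves(
  plan=[
    [0, [1, 0, -0.4], 0],
    [0, [1, 0, -0.4], 0],
    [0, [1, 0, -0.4], 0],
    [0, [1, 0, -0.4], 0],
  ],
)

```text
time_s: 4.5
tcp_pos: [0.1205, -0.3094, 0.3905]
eef_rot: [-177.5, 23.1, 108.0]
contact_force: [1.0, 0.7, 0.1]
gripper_width: 0.088
```

```bash
python3 st.py
```

```text
4.5 [  9.61 -41.58 -39.9   23.2  -90.75 -81.64] [ 96.2 -28.5 -13.5   8.3 -52.2 -79.4] [ 0.1205 -0.3094  0.3905] [-177.5    23.09  107.98] F [1.  0.7 0.1] 0.08798533354389264
```

The inner limit only swings the base, because the arm plane has a lateral offset. The other way is to carry the tilted tool round to the opposite azimuth, where pushing outward undoes the tilt. I'll compute that.

```bash
cat >> h.py <<'E'
def rot(e): return Ro.from_euler('xyz',e,degrees=True).as_matrix()
def tool(d,R): return (R.T@np.asarray(d,float)/.05)
def tilt(R):
    z=R[:,2]; return np.degrees(np.arccos(-z[2])),np.degrees(np.arctan2(z[1],z[0]))
E
python3 - <<'E'
from h import *
from plant import get_state
s=get_state();R=rot(s['eef_rot']);p=s['tcp_pos'];print(tilt(R))
for d in ([.5,0.3,.02],[-.05,.5,.0],[-.42,.0,.0]):
    p=p+d;t=tool(d,R);n=int(np.ceil(max(np.abs(t).max(),np.linalg.norm(t)/1.2)));print(p,n,(t/n).round(3))
E
```

```text
(np.float64(23.215365578420844), np.float64(-78.37010089596461))
[ 0.62054888 -0.00942837  0.4105191 ] 12 [ 0.188  0.941 -0.157]
[0.57054888 0.49057163 0.4105191 ] 10 [ 0.903  0.197 -0.394]
[0.15054888 0.49057163 0.4105191 ] 9 [ 0.265 -0.892 -0.074]
```

Request:
apply_moves(
  plan=[
    [0, [0.2, 0.94, -0.16], 0],
    [0, [0.2, 0.94, -0.16], 0],
    [0, [0.2, 0.94, -0.16], 0],
    [0, [0.2, 0.94, -0.16], 0],
    [0, [0.2, 0.94, -0.16], 0],
    [0, [0.2, 0.94, -0.16], 0],
    [0, [0.2, 0.94, -0.16], 0],
    [0, [0.2, 0.94, -0.16], 0],
    [0, [0.2, 0.94, -0.16], 0],
    [0, [0.9, 0.5, -0.4], 0],
    [0, [0.9, 0.5, -0.4], 0],
    [0, [0.9, 0.2, -0.4], 0],
  ],
)

```text
time_s: 6.0
tcp_pos: [0.5088, 0.0818, 0.4012]
eef_rot: [-177.2, 23.0, 108.1]
contact_force: [0.8, 0.1, -1.1]
gripper_width: 0.0877
```

```bash
python3 st.py
python3 - <<'E'
from h import *
from plant import get_state
s=get_state();R=rot(s['eef_rot']);p=s['tcp_pos'];print(tilt(R))
for t in ([.42,.5,.42],[.05,.6,.42]):
    d=np.array(t)-p;p=p+d;t=tool(d,R);n=int(np.ceil(max(np.abs(t).max(),np.linalg.norm(t)/1.2)));print(p,n,(t/n).round(3))
a=np.radians(100);print(tool(.05*np.array([np.cos(a),np.sin(a),0]),R))
E
```

```text
6.0 [  45.3     3.3   -10.55   18.94  -89.7  -120.09] [ 38.6  11.1  15.8  -8.8 -16.8 -33.6] [0.5088 0.0818 0.4012] [-177.21   22.97  108.14] F [ 0.8  0.1 -1.1] 0.087683265816171
(np.float64(23.133554626561278), np.float64(-78.98563621337149))
[0.42 0.5  0.42] 8 [ 0.96   0.092 -0.463]
[0.05 0.6  0.42] 7 [ 0.553 -0.926 -0.19 ]
[ 0.91140247  0.12264816 -0.39281416]
```

```bash
cat >> h.py <<'E'
def plan(R,d,n,turn=0,g=0):
    "world displacement d over n rows with total turn units; prints rows"
    out=[]
    for i in range(n):
        out.append([g,[round(float(v),2) for v in tool(np.array(d)/n,R)],round(turn/n,3)])
        R=R@Ro.from_euler('z',6*turn/n,degrees=True).as_matrix()
    print(out); return R
E
python3 - <<'E'
from h import *
from plant import get_state
s=get_state();R=rot(s['eef_rot']);p=s['tcp_pos']
R=plan(R,np.array([.42,.5,.42])-p,9,-9)
R=plan(R,np.array([.05,.6,.42])-[.42,.5,.42],7,-6)
a=np.radians(100);print(tool(.05*np.array([np.cos(a),np.sin(a),0]),R))
E
```

```text
[[0, [0.85, 0.08, -0.41], -1.0], [0, [0.84, 0.17, -0.41], -1.0], [0, [0.82, 0.26, -0.41], -1.0], [0, [0.79, 0.34, -0.41], -1.0], [0, [0.75, 0.42, -0.41], -1.0], [0, [0.7, 0.5, -0.41], -1.0], [0, [0.64, 0.57, -0.41], -1.0], [0, [0.58, 0.63, -0.41], -1.0], [0, [0.51, 0.69, -0.41], -1.0]]
[[0, [1.07, -0.1, -0.19], -0.857], [0, [1.08, -0.0, -0.19], -0.857], [0, [1.07, 0.1, -0.19], -0.857], [0, [1.06, 0.19, -0.19], -0.857], [0, [1.04, 0.29, -0.19], -0.857], [0, [1.01, 0.38, -0.19], -0.857], [0, [0.97, 0.47, -0.19], -0.857]]
[-0.12264816  0.91140247 -0.39281416]
```

Request:
apply_moves(
  plan=[
    [0, [0.85, 0.08, -0.41], -1.0],
    [0, [0.84, 0.17, -0.41], -1.0],
    [0, [0.82, 0.26, -0.41], -1.0],
    [0, [0.79, 0.34, -0.41], -1.0],
    [0, [0.75, 0.42, -0.41], -1.0],
    [0, [0.7, 0.5, -0.41], -1.0],
    [0, [0.64, 0.57, -0.41], -1.0],
    [0, [0.58, 0.63, -0.41], -1.0],
    [0, [0.51, 0.69, -0.41], -1.0],
  ],
)

```text
time_s: 7.12
tcp_pos: [0.419, 0.4996, 0.4199]
eef_rot: [-159.6, 11.0, 163.8]
contact_force: [1.0, 0.5, 0.2]
gripper_width: 0.0878
```

Request:
apply_moves(
  plan=[
    [0, [1, -0.1, -0.19], -0.85],
    [0, [1, 0, -0.19], -0.85],
    [0, [1, 0.1, -0.19], -0.85],
    [0, [1, 0.19, -0.19], -0.85],
    [0, [1, 0.29, -0.19], -0.85],
    [0, [1, 0.38, -0.19], -0.85],
    [0, [0.97, 0.47, -0.19], -0.85],
  ],
)

```text
time_s: 8.0
tcp_pos: [0.0644, 0.5971, 0.4223]
eef_rot: [-157.1, -2.6, -163.0]
contact_force: [0.6, 1.0, -0.0]
gripper_width: 0.0877
```

```bash
python3 st.py
python3 - <<'E'
from h import *
from plant import get_state
s=get_state();R=rot(s['eef_rot']);p=s['tcp_pos'];print(tilt(R))
for a in (95,101):
  a=np.radians(a);print(tool(.05*np.array([np.cos(a),np.sin(a),0]),R))
E
```

```text
8.0 [ 102.15   25.09   28.61   -0.54 -116.52  -84.82] [ 31.6   9.2  19.6 -13.8 -10.6   5.6] [0.0644 0.5971 0.4223] [-157.12   -2.56 -163.05] F [ 0.6  1.  -0. ] 0.087658039439442
(np.float64(23.016584312071192), np.float64(-79.08873216108455))
[-0.20686902  0.89774587 -0.38891846]
[-0.10357497  0.91454552 -0.39099708]
```

Request:
apply_moves(
  plan=[
    [0, [-0.1, 0.95, -0.4], 0],
    [0, [-0.1, 0.95, -0.4], 0],
    [0, [-0.1, 0.95, -0.4], 0],
    [0, [-0.1, 0.95, -0.4], 0],
    [0, [-0.1, 0.95, -0.4], 0],
    [0, [-0.1, 0.95, -0.4], 0],
    [0, [-0.1, 0.95, -0.4], 0],
    [0, [-0.1, 0.95, -0.4], 0],
  ],
)

```text
time_s: 9.0
tcp_pos: [-0.0084, 0.8432, 0.3396]
eef_rot: [-163.5, 0.8, -162.0]
contact_force: [-0.3, 0.1, 0.1]
gripper_width: 0.0877
```

```bash
cat > st2.py <<'E'
import st
from h import *
R=rot(st.s['eef_rot']);print('tilt',tilt(R))
E
python3 st2.py
```

```text
9.0 [ 104.52   53.87   71.67    2.14 -124.19  -85.71] [ 4.2  6.3  0.1  4.5 18.9 -1.7] [-0.0084  0.8432  0.3396] [-163.52    0.83 -162.01] F [-0.3  0.1  0.1] 0.08772902606174775
tilt (np.float64(16.497568967343074), np.float64(-69.2227839171961))
```

Run:
```python
from h import *
from plant import get_state,viewer
D=viewer.capture("side");cv2.imwrite("pics/side1.png",D["frame"])
s=get_state();R=rot(s['eef_rot']);p=s['tcp_pos']
plan(R,np.array([-.41,.66,.4])-p,9,0)
a=np.radians(122);print(tool(.05*np.array([np.cos(a),np.sin(a),0]),R))
```

```text
[[0, [0.97, -0.15, -0.12], 0.0], [0, [0.97, -0.15, -0.12], 0.0], [0, [0.97, -0.15, -0.12], 0.0], [0, [0.97, -0.15, -0.12], 0.0], [0, [0.97, -0.15, -0.12], 0.0], [0, [0.97, -0.15, -0.12], 0.0], [0, [0.97, -0.15, -0.12], 0.0], [0, [0.97, -0.15, -0.12], 0.0], [0, [0.97, -0.15, -0.12], 0.0]]
[ 0.24053527  0.9295206  -0.279525  ]
```

View pics/side1.png

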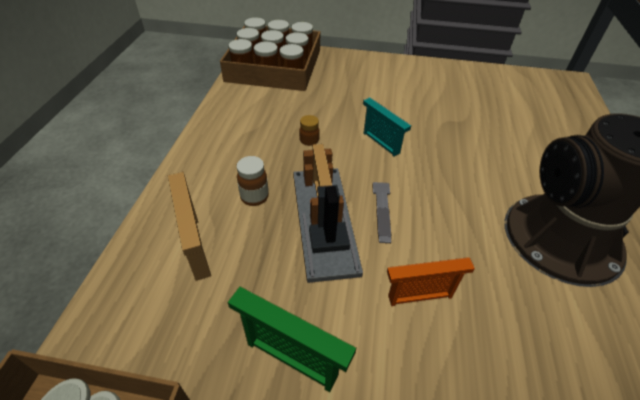

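Nothing on the bench has moved and the arm is clear of it. Next I shift azimuth so the push lines up with the remaining tilt.

Request:
apply_moves(
  plan=[
    [0, [0.97, -0.15, -0.12], 0],
    [0, [0.97, -0.15, -0.12], 0],
    [0, [0.97, -0.15, -0.12], 0],
    [0, [0.97, -0.15, -0.12], 0],
    [0, [0.97, -0.15, -0.12], 0],
    [0, [0.97, -0.15, -0.12], 0],
    [0, [0.97, -0.15, -0.12], 0],
    [0, [0.97, -0.15, -0.12], 0],
    [0, [0.24, 0.93, -0.28], 0],
    [0, [0.24, 0.93, -0.28], 0],
    [0, [0.24, 0.93, -0.28], 0],
  ],
)

```text
time_s: 10.42
tcp_pos: [-0.4073, 0.7416, 0.3532]
eef_rot: [-167.2, 0.6, -162.1]
contact_force: [0.4, -0.8, 2.1]
gripper_width: 0.0876
```

```bash
python3 st2.py
```

```text
10.425 [ 129.91   51.2    71.62   -4.99 -122.41 -114.27] [ 1.   7.   1.   5.8 20.2  2.5] [-0.4073  0.7416  0.3532] [-167.22    0.59 -162.07] F [ 0.4 -0.8  2.1] 0.0876167949142532
tilt (np.float64(12.79104320232076), np.float64(-69.47255092259829))
```

Request:
apply_moves(
  plan=[
    [0, [0.22, 0.95, -0.24], 0],
    [0, [0.22, 0.95, -0.22], 0],
    [0, [0.22, 0.95, -0.2], 0],
    [0, [0.22, 0.95, -0.2], 0],
  ],
)

```text
time_s: 10.92
tcp_pos: [-0.4479, 0.8034, 0.2962]
eef_rot: [-174.2, -0.0, -162.2]
contact_force: [0.9, 0.6, -0.7]
gripper_width: 0.0876
```

```bash
python3 st2.py
```

```text
10.925 [ 130.23   54.81   71.67   -2.4  -112.17 -113.21] [ 0.7  6.3  0.1  5.1 20.2  1.5] [-0.4479  0.8034  0.2962] [-174.23   -0.03 -162.18] F [ 0.9  0.6 -0.7] 0.0875586508354732
tilt (np.float64(5.7657486305992975), np.float64(-72.52114222662549))
```

Request:
apply_moves(
  plan=[
    [0, [0.22, 0.95, -0.1], 0],
    [0, [0.22, 0.95, -0.1], 0],
    [0, [0.22, 0.95, -0.1], 0],
    [0, [0, 0, 0], 0],
  ],
)

```text
time_s: 11.42
tcp_pos: [-0.4778, 0.8479, 0.2557]
eef_rot: [-179.4, -0.5, -162.2]
contact_force: [0.4, 0.1, -0.5]
gripper_width: 0.0876
```

```bash
python3 st2.py
```

```text
11.425 [ 130.49   57.44   71.61   -0.72 -104.48 -112.86] [-0.2 -1.1  0.7  0.1 -1.7 -0.1] [-0.4778  0.8479  0.2557] [-179.44   -0.52 -162.2 ] F [ 0.4  0.1 -0.5] 0.0876255336687193
tilt (np.float64(0.7631960769955115), np.float64(-115.1824649973313))
```

Vertical again: 0.76° residual, yaw 197.8°, which is exactly the grasp yaw. Now to the tab.

Run:
```python
from h import *
from plant import get_state
s=get_state();R=rot(s['eef_rot']);p=s['tcp_pos']
A=np.array([.15,.62,.36]);B=np.array([.4967,.118,.22])
for d,n in ((A-p,12),(B-A,12)): print((tool(d,R)/n).round(3))
```

```text
[-0.879 -0.683 -0.175]
[-0.296 -0.971  0.24 ]
```

Request:
apply_moves(
  plan=[
    [0, [-0.88, -0.68, -0.18], 0],
    [0, [-0.88, -0.68, -0.18], 0],
    [0, [-0.88, -0.68, -0.18], 0],
    [0, [-0.88, -0.68, -0.18], 0],
    [0, [-0.88, -0.68, -0.18], 0],
    [0, [-0.88, -0.68, -0.18], 0],
    [0, [-0.88, -0.68, -0.18], 0],
    [0, [-0.88, -0.68, -0.18], 0],
    [0, [-0.88, -0.68, -0.18], 0],
    [0, [-0.88, -0.68, -0.18], 0],
    [0, [-0.88, -0.68, -0.18], 0],
    [0, [-0.88, -0.68, -0.18], 0],
  ],
)

```text
time_s: 12.92
tcp_pos: [0.148, 0.6226, 0.3649]
eef_rot: [-179.7, -0.5, -162.2]
contact_force: [0.1, 0.0, 0.4]
gripper_width: 0.0875
```

Request:
apply_moves(
  plan=[
    [0, [-0.3, -0.97, 0.12], 0],
    [0, [-0.3, -0.97, 0.24], 0],
    [0, [-0.3, -0.97, 0.24], 0],
    [0, [-0.3, -0.97, 0.24], 0],
    [0, [-0.3, -0.97, 0.24], 0],
    [0, [-0.3, -0.97, 0.24], 0],
    [0, [-0.3, -0.97, 0.24], 0],
    [0, [-0.3, -0.97, 0.24], 0],
    [0, [-0.3, -0.97, 0.24], 0],
    [0, [-0.3, -0.97, 0.24], 0],
    [0, [-0.3, -0.97, 0.24], 0],
  ],
)

```text
time_s: 14.3
tcp_pos: [0.4662, 0.1637, 0.2405]
eef_rot: [-179.6, -0.4, -162.2]
contact_force: [0.2, 1.2, -0.1]
gripper_width: 0.0878
```

```bash
python3 st2.py
python3 - <<'E'
from h import *
from plant import get_state,viewer
s=get_state();W=viewer.capture("wrist");cv2.imwrite("pics/w1.png",W["frame"])
R=rot(s['eef_rot']);p=s['tcp_pos'];print((tool(np.array([.4967,.118,.128])-p,R)).round(3))
E
```

```text
14.3 [ 42.33   3.02 -20.05   0.2  -67.48 -24.61] [-50.4  12.9   0.6   0.7  12.4  49.8] [0.4662 0.1637 0.2405] [-179.61   -0.43 -162.2 ] F [ 0.2  1.2 -0.1] 0.08777156209629637
tilt (np.float64(0.5824505960960935), np.float64(-119.63878742455383))
[-0.318 -1.04   2.254]
```

View pics/w1.png

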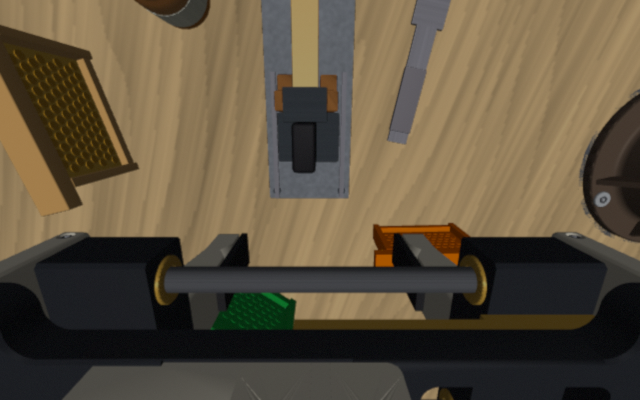

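The wrist view looks down along the jig. The tab is at (304,145), the bar at (306,40), and the jig's long axis is nearly vertical in the image, so yaw matches. I'll move over the tab and look again before descending.

Request:
apply_moves(
  plan=[
    [0, [-0.16, -0.52, 0.25], 0],
    [0, [-0.16, -0.52, 0.25], 0],
    [0, [0, 0, 0], 0],
  ],
)

```text
time_s: 14.72
tcp_pos: [0.4965, 0.1188, 0.2145]
eef_rot: [-179.5, -0.6, -162.3]
contact_force: [-0.1, 0.1, 0.4]
gripper_width: 0.0875
```

```bash
python3 st2.py
cat > wr.py <<'E'
from h import *
from plant import get_state,viewer
def wcast(W,s,uv,z):
    M=W["mount"];R=rot(s['eef_rot']);p=s['tcp_pos']
    d=np.linalg.inv(W["K"])@np.array([*uv,1.]);d=R@M[:3,:3]@d;o=p+R@M[:3,3]
    return o+d*(z-o[2])/d[2]
O=np.array([.531,.0087]);
def jig(P,yaw=17.4):
    a=np.radians(yaw);ex=np.array([np.cos(a),np.sin(a)]);ey=np.array([-ex[1],ex[0]])
    return np.array([(P[:2]-O)@ex,(P[:2]-O)@ey]).round(4)
E
python3 - <<'E'
from wr import *
s=get_state();W=viewer.capture("wrist");cv2.imwrite("pics/w2.png",W["frame"])
R=rot(s['eef_rot']);p=s['tcp_pos'];print((tool(np.array([.4967,.118,.128])-p,R)).round(3))
E
```

```text
14.725 [ 35.72   5.83 -20.49   0.27 -64.39 -18.19] [ 1.9 -1.   0.7  0.1 -0.4 -1.6] [0.4965 0.1188 0.2145] [-179.55   -0.6  -162.35] F [-0.1  0.1  0.4] 0.08747222734521687
tilt (np.float64(0.7496601017982191), np.float64(-125.17132108105272))
[-0.018 -0.003  1.731]
```

View pics/w2.png

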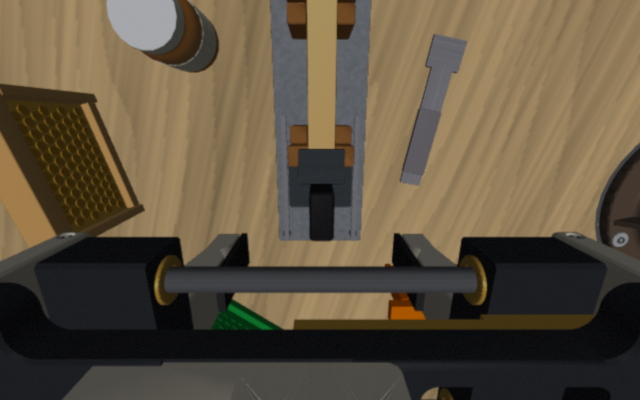

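The tab is at (321,212) and the bar at column 321, both centred on the tool axis at column 320. I'll descend and pinch.

Request:
apply_moves(
  plan=[
    [0, [0, 0, 0.6], 0],
    [0, [0, 0, 0.6], 0],
    [0, [0, 0, 0.53], 0],
    [255, [0, 0, 0], 0],
    [255, [0, 0, 0], 0],
    [255, [0, 0, 0], 0],
    [255, [0, 0, 0], 0],
    [255, [0, 0, 0], 0],
  ],
  squeeze=40,
)

```text
time_s: 15.78
tcp_pos: [0.4961, 0.1197, 0.1282]
eef_rot: [-179.6, -0.5, -162.2]
contact_force: [0.2, 1.7, 0.1]
gripper_width: 0.0433
```

```bash
python3 st2.py
```

```text
15.775 [ 35.84  10.54 -27.38   0.31 -52.71 -18.23] [ 0.1  0.2 -0.2  0.   0.  -0. ] [0.4961 0.1197 0.1282] [-179.57   -0.52 -162.21] F [0.2 1.7 0.1] 0.04331185423030114
tilt (np.float64(0.6752762535707808), np.float64(-122.82489714094444))
```

Still closing.

Request:
apply_moves(
  plan=[
    [255, [0, 0, 0], 0],
    [255, [0, 0, 0], 0],
    [255, [0, 0, 0], 0],
    [255, [0, 0, 0], 0],
  ],
)

```text
time_s: 16.27
tcp_pos: [0.4948, 0.119, 0.1276]
eef_rot: [-179.6, -0.7, -162.2]
contact_force: [-6.7, -0.7, 3.0]
gripper_width: 0.0197
```

Gripped at 20 mm, which is the tab. Now I slide it open along tool +y.

Request:
apply_moves(
  plan=[
    [255, [0, 0.2, 0], 0],
    [255, [0, 0.2, 0], 0],
    [255, [0, 0.2, 0], 0],
    [255, [0, 0.2, 0], 0],
    [255, [0, 0.2, 0], 0],
    [255, [0, 0.08, 0], 0],
    [255, [0, 0.04, 0], 0],
    [255, [0, 0, 0], 0],
  ],
)

```text
time_s: 17.27
tcp_pos: [0.4781, 0.1721, 0.1276]
eef_rot: [-179.5, -0.6, -162.2]
contact_force: [-4.8, -2.3, 5.3]
gripper_width: 0.0198
```

```bash
python3 st2.py;python3 -c "
from wr import *
print(jig(get_state()['tcp_pos']))"
```

```text
17.275 [ 42.12  10.48 -27.51   0.22 -52.79 -24.47] [-0.1 -0.   0.1 -0.1  0.   0.1] [0.4781 0.1721 0.1276] [-179.51   -0.64 -162.22] F [-4.8 -2.3  5.3] 0.019786371710781955
tilt (np.float64(0.8074440307335506), np.float64(-125.20276136541014))
[-0.0016  0.1718]
```

Request:
apply_moves(
  plan=[
    [255, [0, 0.06, 0], 0],
    [255, [0, 0.06, 0], 0],
    [255, [0, 0, 0], 0],
  ],
)

```text
time_s: 17.65
tcp_pos: [0.4776, 0.1732, 0.1275]
eef_rot: [-179.1, -0.7, -162.2]
contact_force: [12.1, -26.2, 0.6]
gripper_width: 0.0201
```

```bash
python3 st2.py;python3 -c "
from wr import *
print(jig(get_state()['tcp_pos']))"
```

```text
17.65 [ 42.52  10.55 -27.62   0.65 -52.88 -25.12] [-0.1 -0.1  0.  -0.3  0.   0.2] [0.4776 0.1732 0.1275] [-179.09   -0.74 -162.2 ] F [ 12.1 -26.2   0.6] 0.020113142762524572
tilt (np.float64(1.1706802809286476), np.float64(-111.30213027863584))
[-0.0018  0.1729]
```

The jaw is at its stop: 29 N of reaction, and it travelled about 58–59 mm. I'll ease off, release and rise.

Request:
apply_moves(
  plan=[
    [255, [0, -0.08, 0], 0],
    [0, [0, 0, 0], 0],
    [0, [0, 0, 0], 0],
    [0, [0, 0, 0], 0],
    [0, [0, 0, -0.6], 0],
    [0, [0, 0, -0.9], 0],
    [0, [0, 0, -0.9], 0],
    [0, [-0.01, -0.8, 0], 0],
    [0, [-0.01, -0.8, 0], 0],
    [0, [-0.01, -0.8, 0], 0],
    [0, [-0.01, -0.8, 0], 0],
    [0, [0, 0, 0], 0],
  ],
)

```text
time_s: 19.15
tcp_pos: [0.5302, 0.0225, 0.2482]
eef_rot: [-179.5, -0.6, -162.4]
contact_force: [-0.3, 0.2, -0.3]
gripper_width: 0.0874
```

```bash
python3 st2.py
python3 - <<'E'
from wr import *
s=get_state();W=viewer.capture("wrist");cv2.imwrite("pics/w3.png",W["frame"])
S=viewer.capture("scene");cv2.imwrite("pics/s3.png",cv2.resize(S["frame"][140:300,200:440],None,fx=3,fy=3))
print(jig(s['tcp_pos']))
R=rot(s['eef_rot']);p=s['tcp_pos'];print((tool(np.array([.531,.0087,.092])-p,R)).round(3))
E
```

```text
19.15 [ 23.92   6.39 -15.36   0.41 -68.9   -6.42] [ 2.5 -0.6 -0.4 -0.5  0.1 -2.3] [0.5302 0.0225 0.2482] [-179.55   -0.59 -162.36] F [-0.3  0.2 -0.3] 0.0873689042166184
tilt (np.float64(0.7475567527637426), np.float64(-125.03514815565491))
[0.0034 0.0134]
[ 0.037 -0.244  3.127]
```

View pics/w3.png

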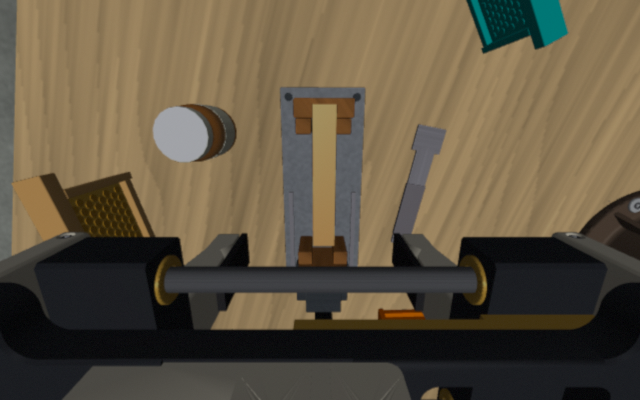

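View pics/s3.png

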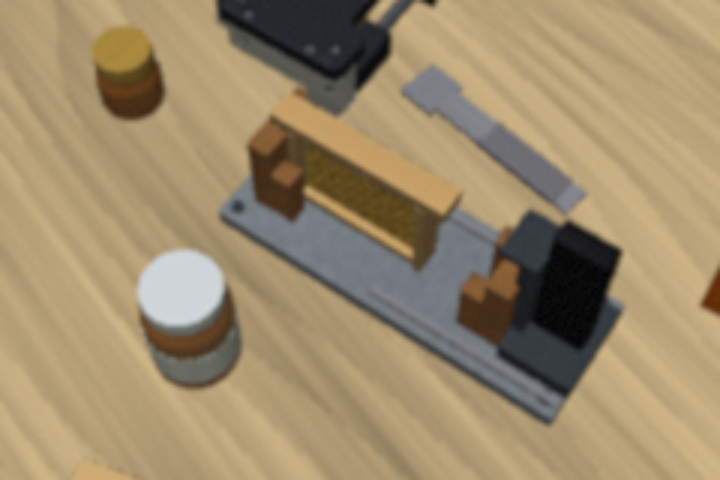

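The jaw stands open and the frame is still upright in the fixed jaw's cheeks. I'll measure the bar in the wrist view and the tab in the scene view.

Run:
```python
from wr import *
s=get_state();W=viewer.capture("wrist");S=viewer.capture("scene");D=viewer.capture("side")
cv2.imwrite("pics/d3.png",cv2.resize(D["frame"][150:290,270:380],None,fx=4,fy=4))
f=W["frame"].astype(int)
for row in (120,170,220):
    h=cv2.cvtColor(W["frame"],cv2.COLOR_BGR2HSV)[row,290:360]; print(row,[tuple(map(int,x)) for x in h[18:52:3]])
for uv in [(313,104),(336,104),(313.5,246),(336,246)]:
    P=wcast(W,s,uv,.118);print(P.round(4),jig(P))
c=lambda u,v:(200+(u+.5)/3-.5,140+(v+.5)/3-.5)
for q in [(565,225),(622,248),(612,268),(553,235)]: print('tab',jig(cast(S,c(*q),.16)))
```

```text
120 [(15, 172, 95), (15, 137, 56), (22, 110, 160), (21, 109, 162), (20, 109, 162), (21, 110, 162), (21, 112, 161), (21, 112, 162), (20, 112, 162), (21, 114, 157), (15, 173, 102), (14, 168, 103)]
170 [(108, 25, 101), (108, 13, 99), (19, 118, 160), (20, 120, 161), (19, 118, 162), (20, 119, 161), (19, 120, 161), (19, 122, 161), (19, 120, 161), (19, 101, 134), (107, 23, 98), (109, 21, 98)]
220 [(110, 23, 100), (115, 16, 96), (18, 129, 158), (18, 128, 161), (18, 131, 160), (18, 131, 160), (18, 130, 159), (18, 129, 160), (18, 130, 159), (0, 6, 85), (109, 21, 97), (107, 23, 99)]
[ 0.5623 -0.0582  0.118 ] [ 0.0099 -0.0732]
[ 0.5413 -0.0649  0.118 ] [-0.0122 -0.0733]
[0.5174 0.0838 0.118 ] [0.0095 0.0757]
[0.4937 0.0764 0.118 ] [-0.0154  0.0757]
tab [-0.0047  0.1529]
tab [-0.0106  0.1907]
tab [0.0056 0.1924]
tab [0.0061 0.1504]
```

View pics/d3.png

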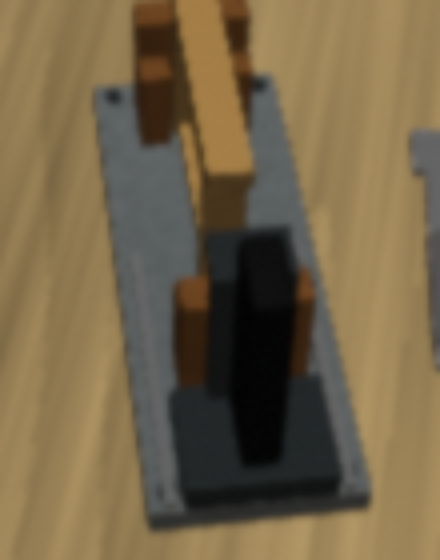

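The bar centre comes out at jig (−0.002, 0.001), with a measured length of 149 mm (150 expected). The tab is at y ≈ 0.172, i.e. open. I'll descend and pinch the bar.

Request:
apply_moves(
  plan=[
    [0, [0.06, -0.24, 0], 0],
    [0, [0, 0, 0.8], 0],
    [0, [0, 0, 0.8], 0],
    [0, [0, 0, 0.8], 0],
    [0, [0, 0, 0.5], 0],
    [0, [0, 0, 0.23], 0],
    [255, [0, 0, 0], 0],
    [255, [0, 0, 0], 0],
    [255, [0, 0, 0], 0],
    [255, [0, 0, 0], 0],
    [255, [0, 0, 0], 0],
    [255, [0, 0, 0], 0],
  ],
  squeeze=35,
)

```text
time_s: 20.9
tcp_pos: [0.5296, 0.0103, 0.0923]
eef_rot: [-179.6, -0.6, -162.2]
contact_force: [-0.4, 0.1, 0.3]
gripper_width: 0.0329
```

Request:
apply_moves(
  plan=[
    [255, [0, 0, 0], 0],
    [255, [0, 0, 0], 0],
    [255, [0, 0, 0], 0],
  ],
)

```text
time_s: 21.28
tcp_pos: [0.5295, 0.0103, 0.0921]
eef_rot: [-179.6, -0.6, -162.2]
contact_force: [-0.1, 0.3, -0.0]
gripper_width: 0.0239
```

```bash
python3 st2.py; python3 -c "
from wr import *
print(jig(get_state()['tcp_pos']))
for n in ('scene','side'):
  c=viewer.capture(n)['frame']; cv2.imwrite('pics/%s4.png'%n,cv2.resize(c[110:300,200:440],None,fx=3,fy=3))"
```

```text
21.275 [ 22.65  14.68 -27.6    0.52 -48.32  -5.21] [ 0.1  0.1  0.   0.1 -0.   0.1] [0.5295 0.0103 0.0921] [-179.56   -0.57 -162.21] F [-0.1  0.3 -0. ] 0.023911516255701377
tilt (np.float64(0.7169024094643399), np.float64(-124.27165401998069))
[-0.0009  0.002 ]
```

View pics/scene4.png

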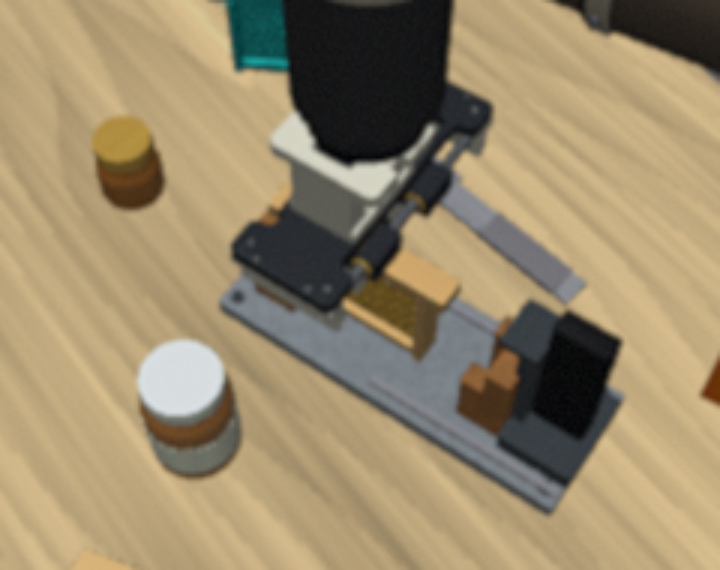

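Closed to 24 mm on the bar with no side force. Lifting.

Request:
apply_moves(
  plan=[
    [255, [0, 0, -0.3], 0],
    [255, [0, 0, -0.5], 0],
    [255, [0, 0, -0.5], 0],
    [255, [0, 0, -0.5], 0],
    [255, [0, 0, -0.8], 0],
    [255, [0, 0, -0.8], 0],
    [255, [0, 0, -0.8], 0],
    [255, [0, 0, -0.8], 0],
    [255, [0, 0, -0.8], 0],
    [255, [0, 0, 0], 0],
  ],
)

```text
time_s: 22.62
tcp_pos: [0.5325, 0.0133, 0.3865]
eef_rot: [-179.5, -0.2, -162.2]
contact_force: [-0.0, 0.6, -2.5]
gripper_width: 0.0238
```

```bash
python3 st2.py; python3 -c "
from wr import *
for n in ('scene','side'):
  c=viewer.capture(n)['frame']; cv2.imwrite('pics/%s5.png'%n,c)"
```

```text
22.625 [ 22.88   3.33  -1.17   0.45 -85.72  -5.11] [-0.   1.5 -4.7 -1.7  2.4 -0. ] [0.5325 0.0133 0.3865] [-179.53   -0.18 -162.2 ] F [-0.   0.6 -2.5] 0.023789401045129263
tilt (np.float64(0.498817828738235), np.float64(-93.20604111768814))
```

View pics/scene5.png

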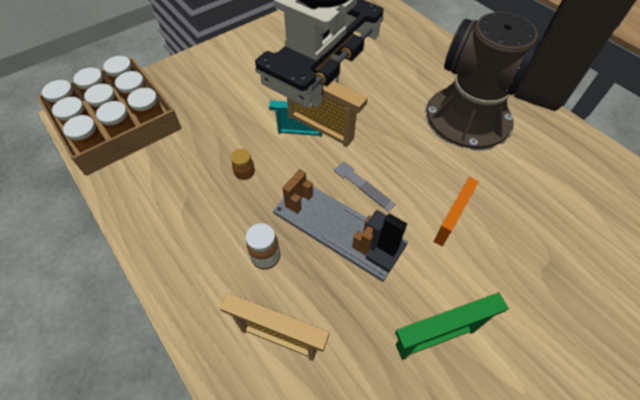

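View pics/side5.png

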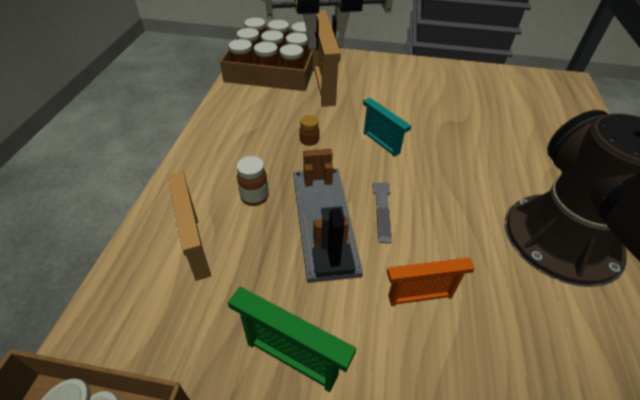

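The frame is out of the jig and held, the jaw is open, and the jars and hive tool look undisturbed. Next I move outward towards azimuth ~20° and then push past the reach to lean the tool.

Run:
```python
from h import *
from plant import get_state
s=get_state();R=rot(s['eef_rot']);p=s['tcp_pos']
plan(R,np.array([.84,.30,.42])-p,8,0,255)
a=np.radians(20);print(tool(.05*np.array([np.cos(a),np.sin(a),0]),R))
```

```text
[[255, [-0.95, 0.45, -0.11], 0.0], [255, [-0.95, 0.45, -0.11], 0.0], [255, [-0.95, 0.45, -0.11], 0.0], [255, [-0.95, 0.45, -0.11], 0.0], [255, [-0.95, 0.45, -0.11], 0.0], [255, [-0.95, 0.45, -0.11], 0.0], [255, [-0.95, 0.45, -0.11], 0.0], [255, [-0.95, 0.45, -0.11], 0.0]]
[-0.99921334  0.03854093 -0.00934291]
```

Request:
apply_moves(
  plan=[
    [255, [-0.7, 0.34, -0.11], 0],
    [255, [-0.9, 0.45, -0.11], 0],
    [255, [-0.9, 0.45, -0.11], 0],
    [255, [-0.9, 0.45, -0.11], 0],
    [255, [-0.9, 0.45, -0.11], 0],
    [255, [-0.9, 0.45, -0.11], 0],
    [255, [-0.9, 0.45, -0.11], 0],
    [255, [-0.9, 0.4, -0.11], 0],
    [255, [-0.8, 0.05, 0], 0],
    [255, [-0.8, 0.05, 0], 0],
    [255, [-0.8, 0.05, 0], 0],
  ],
)

```text
time_s: 24.1
tcp_pos: [0.8739, 0.3103, 0.3814]
eef_rot: [-179.2, 2.5, -162.2]
contact_force: [0.4, -0.5, -0.8]
gripper_width: 0.0237
```

```bash
python3 st2.py
```

```text
24.1 [  32.06   50.06   71.51    1.46 -109.26  -13.73] [-0.   6.2  0.8  3.9 18.1  1. ] [0.8739 0.3103 0.3814] [-179.2     2.45 -162.16] F [ 0.4 -0.5 -0.8] 0.023660987011358776
tilt (np.float64(2.58141018099472), np.float64(-0.3200523334067771))
```

Tilting starts. I'll keep pushing with upward components to hold the height.

Request:
apply_moves(
  plan=[
    [255, [-0.9, 0.03, -0.6], 0],
    [255, [-0.9, 0.03, -0.6], 0],
    [255, [-0.9, 0.03, -0.6], 0],
    [255, [-0.9, 0.03, -0.6], 0],
    [255, [-0.9, 0.03, -0.6], 0],
    [255, [-0.9, 0.03, -0.6], 0],
  ],
)

```text
time_s: 24.85
tcp_pos: [0.9128, 0.3284, 0.468]
eef_rot: [-178.2, 16.0, -161.9]
contact_force: [-0.2, 0.2, -1.8]
gripper_width: 0.0235
```

```bash
python3 st2.py
```

```text
24.85 [  33.5    46.3    71.65    6.06 -100.31  -13.76] [ 2.3 -5.5 -0.1  6.4 10.8 -0.5] [0.9128 0.3284 0.468 ] [-178.17   16.   -161.87] F [-0.2  0.2 -1.8] 0.023522864345564918
tilt (np.float64(16.10215912504293), np.float64(11.507321580960657))
```

Request:
apply_moves(
  plan=[
    [255, [-1, 0.03, -0.3], 0],
    [255, [-1, 0.03, -0.3], 0],
    [255, [-1, 0.03, -0.2], 0],
    [255, [-1, 0.03, -0.2], 0],
    [255, [-1, 0.03, -0.2], 0],
    [255, [-1, 0.03, -0.2], 0],
    [255, [-1, 0.03, -0.2], 0],
  ],
)

```text
time_s: 25.72
tcp_pos: [0.9919, 0.3615, 0.519]
eef_rot: [-176.8, 31.0, -161.1]
contact_force: [-0.1, -0.7, -1.9]
gripper_width: 0.0233
```

```bash
python3 st2.py
```

```text
25.725 [ 34.32  46.57  71.66  11.1  -85.81 -14.28] [ 1.3 -1.2  0.1  6.  15.3 -1.2] [0.9919 0.3615 0.519 ] [-176.75   31.05 -161.14] F [-0.1 -0.7 -1.9] 0.023288305877014102
tilt (np.float64(31.200058123137044), np.float64(12.574699278690382))
```

Request:
apply_moves(
  plan=[
    [255, [-1, 0.03, 0], 0],
    [255, [-1, 0.03, 0], 0],
    [255, [-1, 0.03, 0], 0],
    [255, [-1, 0.03, 0], 0],
    [255, [-1, 0.03, 0], 0],
  ],
)

```text
time_s: 26.35
tcp_pos: [1.0482, 0.3851, 0.5571]
eef_rot: [-175.5, 41.6, -160.3]
contact_force: [0.6, 0.3, -2.1]
gripper_width: 0.0236
```

```bash
python3 st2.py; python3 -c "
from wr import *
c=viewer.capture('scene')['frame']; cv2.imwrite('pics/scene6.png',c)
c=viewer.capture('wrist')['frame']; cv2.imwrite('pics/w6.png',c)
c=viewer.capture('side')['frame']; cv2.imwrite('pics/side6.png',c)"
```

```text
26.35 [ 34.61  47.55  71.65  14.75 -74.85 -15.35] [ 0.8  0.3  0.1  6.2 16.3 -2.2] [1.0482 0.3851 0.5571] [-175.5    41.63 -160.26] F [ 0.6  0.3 -2.1] 0.023557866661772606
tilt (np.float64(41.82423924789725), np.float64(12.982406535137141))
```

View pics/scene6.png

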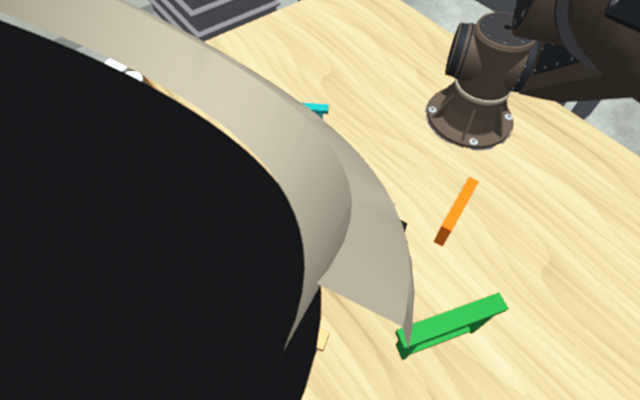

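View pics/side6.png

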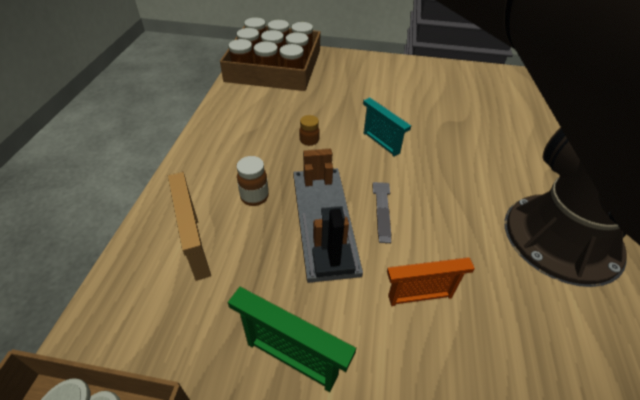

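View pics/w6.png

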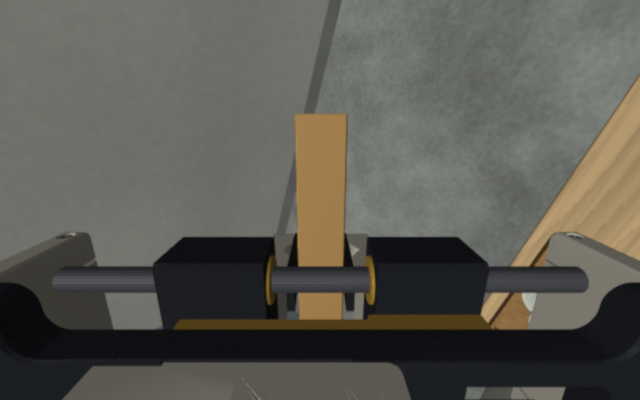

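The wrist view shows the bar straight and centred in the fingers at (322,115–320). The side view shows the jaw open and the bystanders in place. Three more degrees of lean, then back over the bench.

Request:
apply_moves(
  plan=[
    [255, [-0.9, 0.03, 0], 0],
    [255, [-0.3, 0, 0], 0],
    [255, [0, 0, 0], 0],
  ],
)

```text
time_s: 26.88
tcp_pos: [1.057, 0.3891, 0.5715]
eef_rot: [-175.2, 44.0, -160.0]
contact_force: [-0.3, 0.1, -2.1]
gripper_width: 0.0237
```

```bash
python3 st2.py
python3 - <<'E'
from h import *
from plant import get_state
s=get_state();R=rot(s['eef_rot']);p=s['tcp_pos']
e=np.degrees(np.arcsin(-R[2,1]/-R[2,0])) if 0 else np.degrees(np.arctan2(R[2,1],R[2,0]));print('level turn deg',e,R[2])
plan(R,np.array([.70,.20,.42])-p,9,0,255)
E
```

```text
26.875 [ 34.71  47.5   71.66  15.66 -72.63 -15.67] [-0.1  0.1 -0.2 -0.2 -0.6  0. ] [1.057  0.3891 0.5715] [-175.15   44.04 -159.99] F [-0.3  0.1 -2.1] 0.02369793123298308
tilt (np.float64(44.25122992837811), np.float64(13.051305227691763))
level turn deg -175.00425386345333 [-0.69515499 -0.06076618 -0.71628696]
[[255, [0.87, -0.15, -0.36], 0.0], [255, [0.87, -0.15, -0.36], 0.0], [255, [0.87, -0.15, -0.36], 0.0], [255, [0.87, -0.15, -0.36], 0.0], [255, [0.87, -0.15, -0.36], 0.0], [255, [0.87, -0.15, -0.36], 0.0], [255, [0.87, -0.15, -0.36], 0.0], [255, [0.87, -0.15, -0.36], 0.0], [255, [0.87, -0.15, -0.36], 0.0]]
```

44.25° lean. A turn of +5° about tool z (0.83 units) levels the bar; I'll do that after bringing it back over the bench.

Request:
apply_moves(
  plan=[
    [255, [0.6, -0.1, -0.25], 0],
    [255, [0.87, -0.15, -0.36], 0],
    [255, [0.87, -0.15, -0.36], 0],
    [255, [0.87, -0.15, -0.36], 0],
    [255, [0.87, -0.15, -0.36], 0],
    [255, [0.87, -0.15, -0.36], 0],
    [255, [0.8, -0.15, -0.33], 0],
    [255, [0.4, -0.07, -0.17], 0],
    [255, [0, 0, 0], 0.5],
    [255, [0, 0, 0], 0.33],
    [255, [0, 0, 0], 0],
    [255, [0, 0, 0], 0],
  ],
)

```text
time_s: 28.38
tcp_pos: [0.7925, 0.25, 0.4591]
eef_rot: [-179.9, 44.2, -166.9]
contact_force: [-0.5, -0.1, -1.0]
gripper_width: 0.0238
```

```bash
python3 st2.py; python3 -c "
from wr import *
R=rot(get_state()['eef_rot']);print(R)
for n in ('scene','side','wrist'):
  c=viewer.capture(n)['frame']; cv2.imwrite('pics/%s7.png'%n,c)"
```

```text
28.375 [ 36.35   7.14 -13.06  31.58 -32.   -44.67] [-0.   0.1 -0.   0.   0.1 -0.2] [0.7925 0.25   0.4591] [-179.88   44.24 -166.92] F [-0.5 -0.1 -1. ] 0.023767344296938032
tilt (np.float64(44.23852643701388), np.float64(12.90622276859798))
[[-0.69785115 -0.22488537  0.68002231]
 [-0.1621566   0.97438403  0.15582363]
 [-0.69764533 -0.0015284  -0.71644166]]
```

View pics/scene7.png

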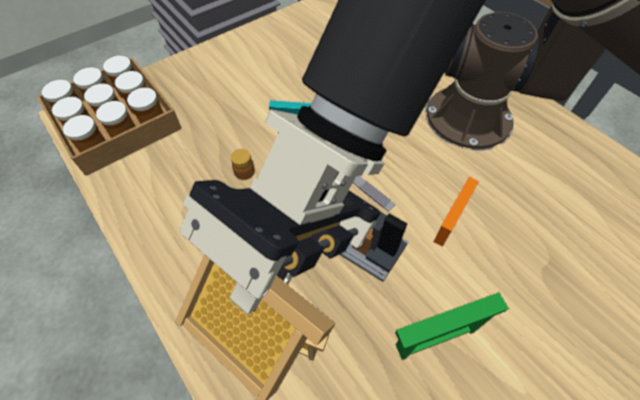

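View pics/side7.png

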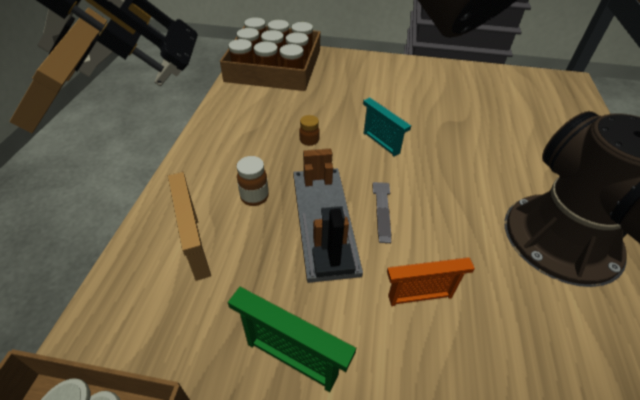

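View pics/wrist7.png

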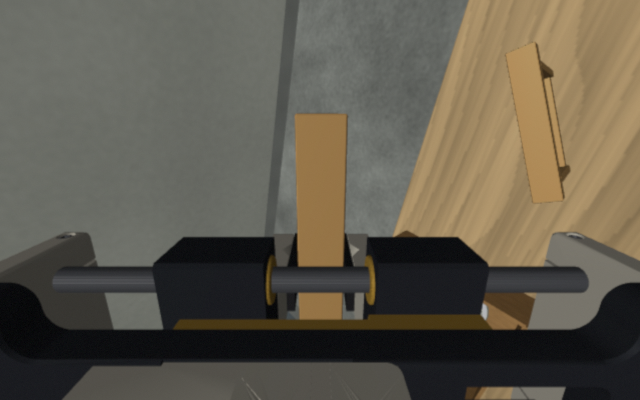

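The frame leans back with the far-side comb face up, and the bar is level (lowest point about 0.39 m up). One last comparison of the bystanders and the jaw, then I hand in.

```bash
python3 - <<'E'
from h import *
a=cv2.imread("pics/side0.png");b=cv2.imread("pics/side7.png")
for n,(x0,x1,y0,y1) in dict(jar=(232,275,150,210),small=(295,325,110,142),tool=(368,395,178,245),bigframe=(165,215,165,280)).items():
    print(n,np.abs(a[y0:y1,x0:x1].astype(int)-b[y0:y1,x0:x1]).mean().round(2), cv2.phaseCorrelate(np.float32(cv2.cvtColor(a[y0:y1,x0:x1],6)),np.float32(cv2.cvtColor(b[y0:y1,x0:x1],6)))[0])
from plant import close_job
print(close_job())
E
python3 st2.py
```

```text
jar 3.74 (0.4879456766797077, -0.00583510578219304)
small 3.2 (0.03526950727163758, 0.013889388728882679)
tool 3.95 (0.49937689828182563, -0.03507929412191402)
bigframe 4.05 (-0.002066862826147542, 0.012533079669069025)
the job is handed in; nothing more can be done
None
the job is handed in; nothing more can be done
```

The job is handed in: the jaw is open, and the frame is out of the jig and held leaning back about 44°. It took about 28.5 s of the 50 s allowed. `close_job()` gives no verdict, so the results below are my own checks.

- **Jaw:** I gripped the tab and slid it open along the jig's +y until it hit its stop at about 29 N. I measured 56–58 mm of travel, give or take about 2 mm. The jaw started slightly open, so I take it as fully open from the contact with the stop rather than from the distance.
- **Frame:** I pinched the smaller natural-wood frame by its top bar, which measured 24 mm as expected, and lifted it straight out.
- **Lean:** The moves offered no direct way to tilt the tool, so I leaned it by pushing past the arm's reach. A first trial of this cost about 10 s to undo. I then brought the frame back in from full stretch and turned it level.
- **Final pose:** The tool leans 44.2° with its jaw line level to about 0.1°. The face that looked away from the robot points up. The lowest part of the frame is calculated at about 0.39 m above the bench, and the arm was still. In the wrist picture the bar sits straight in the fingers.
- **Jars and hive tool:** They look unmoved. In the side view the small jar and the larger frame shifted by under 0.05 px. The jar and hive tool came out at about 0.5 px sideways, which is near the noise of that comparison, and nothing came near them.

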